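# Lock the press slide out with its ball-lock pin

## Robot

A 7-joint arm with a two-finger parallel gripper is mounted at the origin on the work surface; the furniture and walls round the work are solid. World frame = base frame: x ahead of the robot, y to its left, z up, the work surface at z = 0. Lengths are in m, angles in rad, forces in N, time in s.
With the tool pointing down it reaches from about 0.4 to 0.85 m from the base axis. Payload 10.4 kg.
Tool frame: the origin (TCP) lies midway between the tips of the shut fingers; the grasp point (between the pads) lies 19 mm behind it; z points along the fingers, y is the line along which they close (so a half turn about z gives the same grasp; the last joint's range is limited). The gripper opens to 87 mm and grips with 3 to 60 N. Pads are 19 mm wide; open, the fingers measure 117 mm over their backs; the gripper's body (75 mm by 190 mm) begins 51 mm behind the grasp point.
Start: joints at [1.208, 0.332, -0.065, 1.46, 0.022, 1.35, -0.088], TCP at [0.208, -0.589, 0.223] pointing down, gripper open.
Joint ranges: [-2.6, 2.6], [-0.5, 2.12], [-1.47, 1.34], [0.16, 2.42], [-1.27, 4.41], [0.06, 2.06], [-2.6, 2.6]. Speed limits (rad/s): [2.22, 2.22, 2.79, 2.79, 3.14, 3.14, 3.14].

## Interface

Orientations are given as a unit quaternion [x, y, z, w].
In Python, from bench import r gives the robot as it stands.
- The arm moves only by the tool arm_command, never from a script. Its argument "moves" is one flat list of numbers, 4 for each row, row after row: the shift along the tool's x, y, z in cm, then the turn about the tool's z in degrees. A call has 1 to 12 rows; each row shifts and turns the commanded pose from where the row before left it, along the tool's axes as they then stand; what a row does not reach is not made up. A row lasts 1/12 s, in which the tool goes at most 41.7 mm and 7.16 degrees, less where a joint would pass 70% of its speed; a pose out of reach is approached as far as the arm can. A call with a gripper value outside its range is refused whole. "fingers" is the opening in per cent of the stroke, from 0 (shut) to 100 (fully open), set as the call begins (left out, the last holds). The fingers move at their own pace and stop on an object; "squeeze" is the grip in N (left out, the last holds). Time passes only in rows, so rows that do not move let the fingers close. It gives the time, the measured TCP pose, the force, the opening and the grip force at its end, in the units of the state.
- r.read_state(): the state, without advancing time (a new reading comes with each control period).
- r.camera(name): name is "side" or "top"; returns the picture (400x640x3 uint8, red, green, blue); there is no depth.
- r.camera_info(name): a dict with "fx", "fy", "cx", "cy" (pixels), "origin" and "attitude" of the camera in the world. Camera axes: x right, y up, looking along -z (the intrinsics and any distortion apply to the point x, -y, -z); pixel columns grow to the right and rows downward; lengths in m; the calibration is good to about 2 mm. A picture is of the moment at which its call begins. camera_info takes no time and is no camera call.
- r.close_job(): hands the job in; it is judged then, once.
The state is a dict: "time": time; "joint_positions": joint angles; "joint_vel": joint speeds; "joint_torque": joint torques, N m; "ee_pos": TCP position; "eef_rot": TCP orientation; "ft_force": force on the tool from outside, world axes, zero at the start; "torque": the same for the moment, N m; "width": finger opening in m; "grip_force": force on a finger pad.
Only numpy, scipy, OpenCV 4.12 (cv2) and the standard library are available. Lean on these libraries where they do the work, as an engineer would, in place of code of your own. Each camera call takes 0.05 s, during which the arm holds its last target. There are 200 camera calls.

## Task

A label is to be laid on the cork-faced platen of the small bench press. Draw the press's slide straight out by its pull post until it meets its stop, then lock it there with the ball-lock pin kept in the steel bracket: keep the pin's button squeezed in while you draw it out of the bracket and slide it fully through both rails and the slide, then let go so that the button springs out and the balls lock behind the far rail. Leave the glass bottle, the bottle cap and the shell dish where they stand.

Things in the scene. Friction and masses are not known exactly. Their poses are not given: they have to be found in the camera images.
- press: grey bench press, fixed. Origin on the table under the cross holes of its rails; x runs along the channel, from the pull post towards the C-frame, y across, z up. On a base 10 mm high and 64 mm wide stand two rails, x = -85 to +100 mm, each 9 mm thick, inner faces at y = +-14, outer at y = +-23 mm, tops (gib strips) at z = 46 mm. Each has a 14 mm hole along y at x = 0, z = 28 mm
- press_bore (a point): point midway between the rails on the axis of their cross holes, 28 mm over the table; the slide's cross hole lies here when the slide is at its stop
- press_head (a point): where the press's screw meets its tommy bar, 153 mm over the table. The bar runs along the press's x and with its ball ends spans press x = -15 to +83 mm, |y| < 11 mm. Below it the C-frame's arm (|y| < 38 mm, up to 118 mm high) begins at press x = 4 mm; its foot, 10 mm high, reaches |y| = 54 mm from x = 50 mm on
- slide: loose steel slide in the channel between the rails, under the gib strips, 1 mm play each way, about 0.45 kg, friction a few newtons; stays where it is left. Origin on its underside (10 mm over the table) under its cross hole, axes parallel to the press's. Starts pushed in, 55 to 83 mm short of its stop; drawn out towards the press's -x. At the stop its cross hole is in line with the rails' holes
- slide_platen (a point): centre of the top of the slide's aluminium platen (70 along x, 76 mm along y, cork-faced), 58 mm over the table and 55 mm ahead (-x) of the slide's cross hole
- slide_grip (a point): the middle of the slide's upright pull post, 66 mm above the slide's underside (76 mm over the table) and 111 mm ahead (-x) of the slide's cross hole. Its black grip is round, 15 to 17 mm thick, from 57 to 93 mm over the table; the platen begins 21 mm behind its axis
- slide_hole (a point): centre of the slide's cross hole (15 mm, 28 mm over the table, axis along y)
- bracket: folded steel bracket fixed to the table, holding the pin at the start. Origin on the table between its two upright plates; x points as the pin's nose does. Plates 50 mm wide, 46 mm high, outer faces at x = +-23 mm, each with a 14 mm hole at 28 mm height; a flat tongue 30 mm wide, 4 mm thick runs to x = -82 mm under the pin's flange. The pin comes out towards -x only, about 70 mm to be clear
- pin: ball-lock pin, 133 mm long, about 0.15 kg, lying level at the start, axis 27 mm over the table. Origin on its axis at the seating face of its shoulder; x along the axis towards the nose. Shank 12 mm thick, to x = 59 mm, then a bullet nose to 67 mm (6 mm wide at the tip). Shoulder 20 mm thick, x = -6 to 0. It fits the press from either side: rails and slide are 46 mm across together
- pin_balls (a point): on the axis between the two balls, 52.5 mm ahead of the shoulder. The balls (8 mm along the axis) stand 3.5 mm out of the shank on opposite sides and cannot be pushed in; they sink into the shank only while the button is held in 4 mm or more
- pin_flange (a point): centre of the rear of the neck, where it meets the front face of the round black finger flange (46 mm across, 6 mm thick), 44 mm behind the shoulder. The bare neck before it is 10 mm thick and 38 mm long: room for a finger from above, over the neck. Behind the flange: housing 40 mm across, 8 mm long, then the button
- pin_mid (a point): point on the pin's axis 23 mm ahead of the shoulder; it lies at press_bore when the pin is fully home
- pin_grip (a point): middle of the grasp along the axis, 55 mm behind the shoulder, 13 mm off the axis (straight above it at the start). One finger on the flange's front face, over the neck, the other on the button, closing along the axis, squeeze the button in and hold the pin: 22 mm wide before, 17 mm squeezed
- pin_button (a joint): the pin's push button, 34 mm across, its face 66 mm behind the shoulder when out: 0 = out (balls out, locked), 0.005 m = pressed right in (balls sunk). The spring needs 3 N to start, 8 N to press right in; let go, it returns if the balls are free to come out
- bottle: bystander: clear conical glass bottle, 57 mm across, 104 mm high, empty and light; origin under its centre
- bottle_cap: bystander: rose-gold screw cap, 33 mm across, 22 mm high; origin under its centre
- dish: bystander: oval half shell used as a dish, 54 x 74 x 20 mm; origin under its centre
Not all that is in view belongs to the job. Leave any orange look-alike of the pin alone.

How it is judged:
By the outcome, as a careful person would: the job done as asked, in the order asked, and still so for the second after the job is handed in, with the robot touching nothing.
It also fails if it takes over 58 s, if anything falls off the work surface, if the arm or the gripper's body presses on something with over 40 N, if the wrist force passes 120 N, or if a joint passes its speed limit or range.

## Working session

There is one attempt and no reset: what is moved stays moved. The work goes in short steps, Python scripts to look and compute and a tool call to move; the robot and the scene stay as the last step left them, time stands still between calls to the robot, and variables do not carry over. Pictures are saved under pics/ and viewed, at most 10 in all, crops included, and the job is handed in when it is done.

Besides the shell and the picture viewer there is one more tool, called after "Call:" as name(argument=value, ...) on one line, values as JSON. arm_command: Moves the arm, as the interface text tells. Its arguments: {"type":"object","properties":{"moves":{"type":"array"},"fingers":{"type":"number"},"squeeze":{"type":"number"}},"required":["moves"]}

```bash
mkdir -p pics; ls; python3 - <<'E'
from bench import r
import cv2
for n in("top","side"):
    i=r.camera_info(n);print(n,i)
    cv2.imwrite(f"pics/{n}0.png",r.camera(n)[:,:,::-1])
print(r.read_state())
E
```

```text
pics
top {'fx': 362.77910845991124, 'fy': 362.77910845991124, 'cx': 318.9450702293231, 'cy': 199.5829780228902, 'origin': array([ 0.36512953, -0.01651416,  1.01715602]), 'attitude': array([ 0.07027882, -0.04667508, -0.69794988,  0.71115982])}
side {'fx': 415.09310610763396, 'fy': 415.09310610763396, 'cx': 318.1115186226745, 'cy': 198.93642915783633, 'origin': array([0.27014399, 0.99310042, 0.60512146]), 'attitude': array([-0.06145853,  0.5388355 ,  0.83171383, -0.11887497])}
{'time': 0.1, 'joint_positions': array([ 1.20837772,  0.33283129, -0.06471406,  1.46084325,  0.02159139,
        1.34989311, -0.08850713]), 'joint_vel': array([ 8.19571324e-05, -3.11442863e-04, -9.19453871e-04, -3.81330986e-03,
        1.78918089e-03,  4.36034775e-04, -1.11063719e-03]), 'joint_torque': array([ 9.50937283e-04, -6.24542785e+01,  2.41416082e-02, -3.90721500e+01,
       -6.14823774e-02,  3.64593545e-02,  6.37109139e-07]), 'ee_pos': array([ 0.20821708, -0.58893602,  0.22182613]), 'eef_rot': array([ 9.85597945e-01,  1.69104353e-01, -1.29646449e-04, -6.26699103e-04]), 'ft_force': array([0.3152278 , 0.77953133, 0.10237834]), 'torque': array([ 0.03894985, -0.03241304,  0.0138736 ]), 'grip_force': 0.0, 'width': 0.08730709963434295}
```

View pics/top0.png

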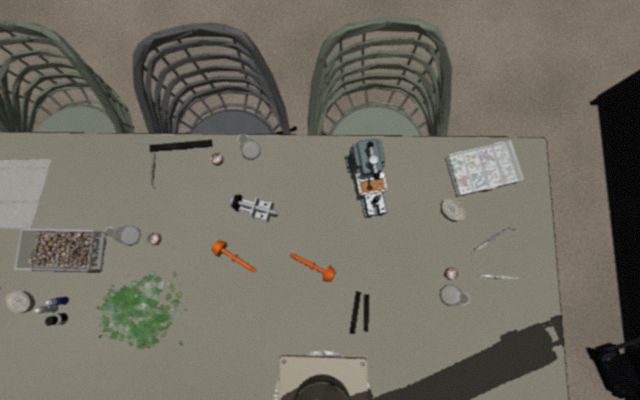

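View pics/side0.png

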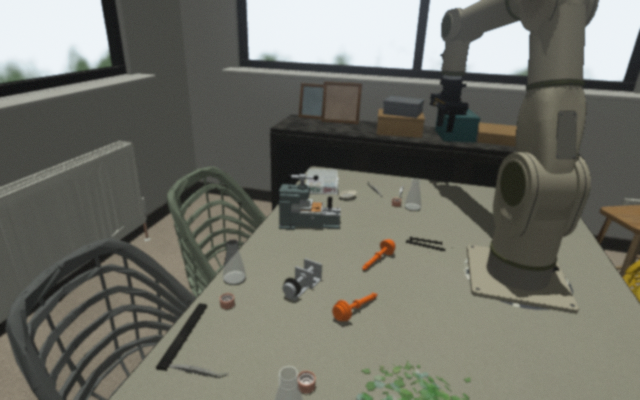

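Top view: press at (370,180) with its post towards the robot, bracket with the black-flanged pin at (255,208), flange at (237,202). Pin candidates are the black one at (237,202)-(275,211), orange look-alike at (218,247)-(255,270) and orange at (292,255)-(330,273). I choose the black one in the steel bracket and check it in a close crop.

```bash
python3 - <<'E'
import cv2,numpy as np
t=cv2.imread("pics/top0.png");s=cv2.imread("pics/side0.png")
f=lambda a,k:cv2.resize(a,None,fx=k,fy=k,interpolation=cv2.INTER_CUBIC)
a=f(t[130:230,340:400],6)   # 360x600
b=f(t[185:230,220:293],6)  # 438x270
c=f(s[250:310,270:343],6) #438x360 
out=np.zeros((600,800,3),np.uint8);out[:,:360]=a;out[:270,360:798]=b;out[270:,360:798]=c[:330]
cv2.imwrite("pics/crop1.png",out)
E
```

```text
(no output)
```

View pics/crop1.png

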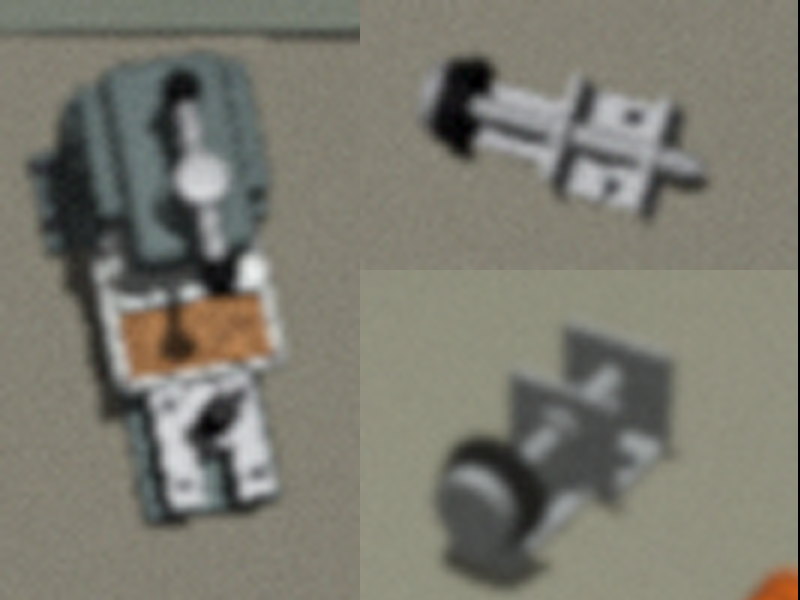

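The crop shows the black flange at about (237,203) and grey shank through two plates to the nose at about (277,215), so the choice is right. On the press, the rail front corners, the platen's front edge and the tommy-bar balls are clear. Next I fit the poses.

```bash
cat > h.py <<'E'
import numpy as np,cv2
from scipy.spatial.transform import Rotation as R
from scipy.optimize import least_squares
from bench import r
def proj(P,n):
    i=r.camera_info(n);p=(np.atleast_2d(P)-i["origin"])@R.from_quat(i["attitude"]).as_matrix()
    return np.c_[i["cx"]+i["fx"]*p[:,0]/-p[:,2],i["cy"]-i["fy"]*p[:,1]/-p[:,2]]
def ray(uv,n,z):
    i=r.camera_info(n);d=R.from_quat(i["attitude"]).apply([(uv[0]-i["cx"])/i["fx"],-(uv[1]-i["cy"])/i["fy"],-1])
    return i["origin"]+d*(z-i["origin"][2])/d[2]
def W(p,L):
    L=np.atleast_2d(L)*1e-3;c,s=np.cos(p[2]),np.sin(p[2])
    return np.c_[p[0]+c*L[:,0]-s*L[:,1],p[1]+s*L[:,0]+c*L[:,1],L[:,2]]
def fit(L,uv,p0,n="top"):
    f=lambda p:(proj(W(p,L),n)-uv).ravel()
    s=least_squares(f,p0,loss="soft_l1");print(np.round(s.x,4),np.round(f(s.x).reshape(-1,2),1).tolist());return s.x
E
cat > m.py <<'E'
from h import *
c=lambda x,y,x0,y0:((x+.5)/6-.5+x0,(y+.5)/6-.5+y0)
A=lambda x,y:c(x,y,340,130); B=lambda x,y:c(x-360,y,220,185)
print("base",proj([0,0,0],"top"))
# press: rail front outer top corners (left = +y?), tommy balls
g=ray(A(202,177),"top",.153);print("head",g)
uv=np.array([A(170,512),A(277,493),A(182,85),A(222,268)])
p=fit([[-85,-23,46],[-85,23,46],[78,0,153],[-10,0,153]],uv,[g[0]-.034,g[1],0.])
p2=fit([[-85,23,46],[-85,-23,46],[78,0,153],[-10,0,153]],uv,[g[0]-.034,g[1],0.])
for q in([127,390],[282,356]): 
    w=ray(A(*q),"top",.058);d=w[:2]-p2[:2];cc,s=np.cos(p2[2]),np.sin(p2[2]);print("platen corner press xy",d@[cc,s],d@[-s,cc])
# bracket
uv=np.array([B(582,82),B(556,195),B(676,106),B(650,214),B(705,180)])
g=ray(B(610,145),"top",.03)
b=fit([[-23,25,46],[-23,-25,46],[23,25,46],[23,-25,46],[88,0,27]],uv,[g[0],g[1],-1.8])
print("nose",ray(B(705,180),"top",.027),"flange top",ray(B(470,68),"top",.045), "flange c",ray(B(468,105),"top",.05))
E
python3 m.py
```

```text
base [[322.0039346  402.57306153]]
head [ 0.61206898 -0.11697462  0.153     ]
[ 0.5786 -0.1226  0.169 ] [[16.8, -3.8], [-18.0, 1.9], [0.2, -1.7], [-0.2, 2.1]]
[ 0.5764 -0.1231  0.1839] [[0.5, -0.4], [-0.4, -0.0], [-0.0, -0.8], [-0.0, 3.0]]
platen corner press xy -0.029977104282854085 0.03475550041571044
platen corner press xy -0.026356124988068223 -0.03604779051307534
[ 0.4982  0.1722 -1.7306] [[-1.0, 0.6], [-0.5, -0.4], [-0.2, -0.5], [0.4, -0.5], [17.2, 1.2]]
nose [0.48652651 0.13312788 0.027     ] flange top [0.53396722 0.24035935 0.045     ] flange c [0.51605652 0.23895407 0.05      ]
```

```bash
cat >> h.py <<'E'
PRESS=[.5764,-.1231,.1839]
def go(pos,yaw_deg):
    "needed: turn (deg, tool z) then shift in tool axes after that turn (cm)"
    s=r.read_state();M=R.from_quat(s["eef_rot"]).as_matrix()
    a=np.degrees(np.arctan2(M[1,0],M[0,0]));t=(a-yaw_deg+90)%180-90
    b=np.radians(a-t);d=np.array(pos)-s["ee_pos"]
    x=np.array([np.cos(b),np.sin(b)]);y=np.array([np.sin(b),-np.cos(b)])
    print("yaw",round(a,1),"turn",round(t,1),"shift cm",np.round(100*np.array([x@d[:2],y@d[:2],-d[2]]),2),"dist",round(100*np.linalg.norm(d),1))
E
sed -i 's/\[88,0,27\]/[44,0,27]/' m.py; python3 m.py | sed -n 7p
python3 - <<'E'
from h import *
for d in(62,):print((proj(W(PRESS,[[-111+d,0,57],[-111+d,0,93]]),"top")-[340,130]+.5)*6)
print(W(PRESS,[[-56,0,200]]))
go([.5213,-.1333,.222],10.5)
E
```

```text
[ 0.4973  0.172  -1.7851] [[-0.3, 0.5], [-0.8, -0.6], [0.2, 0.3], [-0.1, 0.1], [1.5, -0.5]]
[[212.16629947 419.43881488]
 [222.25479289 405.54315011]]
[[ 0.52134427 -0.13334045  0.2       ]]
yaw 19.5 turn 9.0 shift cm [ 3.909e+01 -3.910e+01 -2.000e-02] dist 55.3
```

Call:
arm_command(moves=[0,0,0,4.5,0,0,0,4.5,2.8,-2.8,0,0,2.8,-2.8,0,0,2.8,-2.8,0,0,2.8,-2.8,0,0,2.8,-2.8,0,0,2.8,-2.8,0,0,2.8,-2.8,0,0,2.8,-2.8,0,0,2.8,-2.8,0,0,2.8,-2.8,0,0])

```text
time: 1.1
ee_pos: [0.4333, -0.2612, 0.2224]
eef_rot: [0.996, 0.091, -0.0, 0.0]
ft_force: [-0.1, -1.2, 0.6]
width: 0.0874
grip_force: 0.0
```

```bash
python3 - <<'E'
from h import *
s=r.read_state();print(s["time"],s["ee_pos"])
go([.5213,-.1333,.222],10.5)
t=r.camera("top")[:,:,::-1];s=r.camera("side")[:,:,::-1]
f=lambda a,k:cv2.resize(a,None,fx=k,fy=k,interpolation=cv2.INTER_CUBIC)
cv2.imwrite("pics/g1.png",np.hstack([f(t[100:300,300:433],3),f(s[60:260,230:363],3)]))
E
```

```text
1.1 [ 0.43330135 -0.2612206   0.22244759]
yaw 10.5 turn -0.0 shift cm [ 10.98 -10.97   0.04] dist 15.5
```

View pics/g1.png

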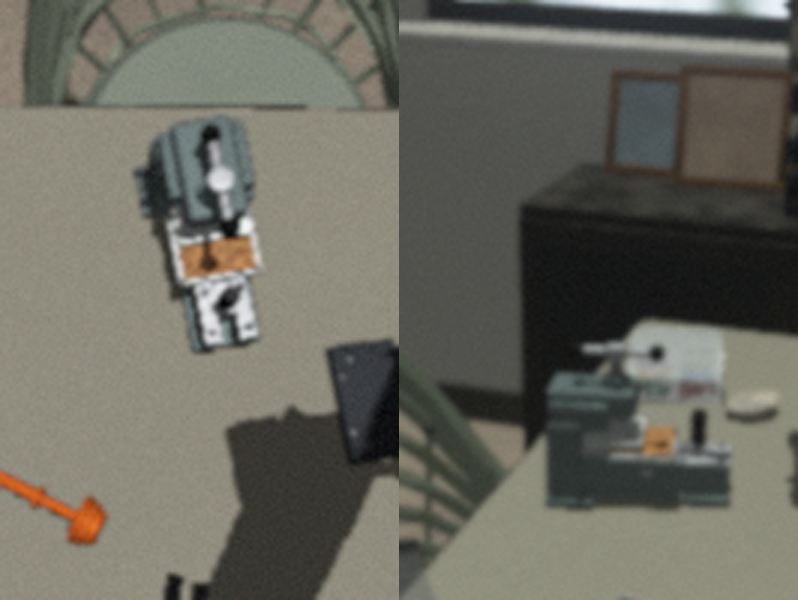

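```bash
python3 - <<'E'
from h import *
s=r.read_state();M=R.from_quat(s["eef_rot"]).as_matrix()
for z in(.292,.33,.4):
  for q in((330,350),(350,464),(398,342),(398,455)):
    w=ray((q[0]/3+300,q[1]/3+100),"top",z);print(z,q,np.round((w-s["ee_pos"])@M*1e3))
c=proj([s["ee_pos"]+[0,0,k] for k in(0,.1,.2)],"top");print(c)
t=r.camera("top")[:,:,::-1];s=r.camera("side")[:,:,::-1]
f=lambda a,k:cv2.resize(a,None,fx=k,fy=k,interpolation=cv2.INTER_CUBIC)
cv2.imwrite("pics/g2.png",np.hstack([f(t[180:330,390:523],3),f(s[20:170,340:473],3)]))
E
```

```text
0.292 (330, 350) [ 34. -78. -69.]
0.292 (350, 464) [-42. -81. -69.]
0.292 (398, 342) [ 31. -33. -69.]
0.292 (398, 455) [-41. -49. -69.]
0.33 (330, 350) [  31.  -87. -107.]
0.33 (350, 464) [ -41.  -90. -107.]
0.33 (398, 342) [  28.  -44. -107.]
0.33 (398, 455) [ -40.  -60. -107.]
0.4 (330, 350) [  25. -104. -177.]
0.4 (350, 464) [ -39. -106. -177.]
0.4 (398, 342) [  23.  -65. -177.]
0.4 (398, 455) [ -39.  -79. -177.]
[[441.92189573 229.44004965]
 [457.86982307 225.0116032 ]
 [479.15214905 219.10189225]]
```

View pics/g2.png

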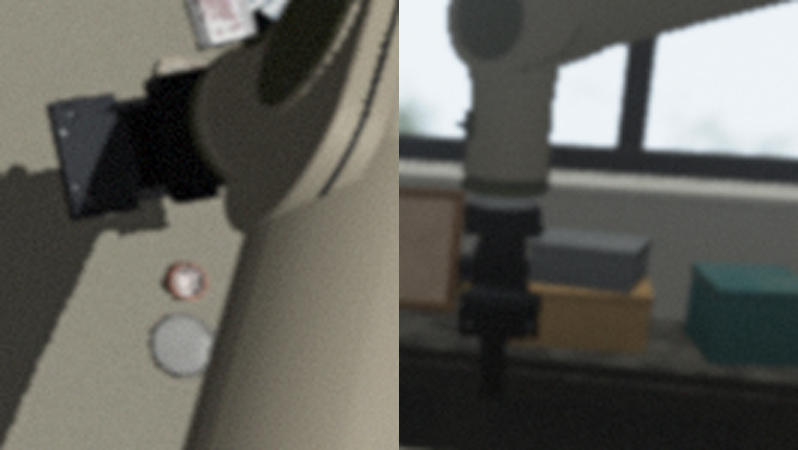

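The gripper's body is long along the closing axis, about ±92 mm. It must therefore stay ahead of the tommy bar while I pull the post, and it will meet the C-frame arm near the end of the pin's insertion. Pull first: I grip the post 7 mm ahead of its axis.

Call:
arm_command(moves=[2.75,-2.75,0,0,2.75,-2.75,0,0,2.75,-2.75,0,0,2.73,-2.73,0,0,0,0,3.5,0,0,0,3.5,0,0,0,3,0,0,0,2,0,0,0,1.5,0,0,0,1.5,0,0,0,1.0,0,0,0,0.2,0], fingers=55)

```text
time: 2.3
ee_pos: [0.5192, -0.1365, 0.0586]
eef_rot: [0.996, 0.09, -0.002, -0.0]
ft_force: [-0.1, -0.3, -0.1]
width: 0.0479
grip_force: 0.0
```

```bash
python3 - <<'E'
from h import *
s=r.read_state();print(s["time"],s["ft_force"],s["width"])
go([.5213,-.1333,.058],10.5)
E
```

```text
2.3 [-0.10440126 -0.31826564 -0.09880163] 0.04792787013825094
yaw 10.4 turn -0.1 shift cm [ 0.26 -0.27  0.06] dist 0.4
```

Call:
arm_command(moves=[0.1,-0.1,0,0,0,0,0,0,0,0,0,0,0,0,0,0,0,0,0,0,0,0,0,0,0,0,0,0], fingers=0, squeeze=35)

```text
time: 2.88
ee_pos: [0.5218, -0.134, 0.0609]
eef_rot: [0.996, 0.091, 0.0, 0.0]
ft_force: [-1.3, 0.8, 2.0]
width: 0.0149
grip_force: 34.9
```

```bash
python3 - <<'E'
from h import *
s=r.read_state();print(s["time"],s["ft_force"],s["torque"],s["width"],s["grip_force"])
go([.5213,-.1333,.058],10.5)
E
```

```text
2.8833 [-1.26996732  0.82022478  1.96383261] [0.03772181 0.10404574 0.01059585] 0.014932177529402922 34.88323857804062
yaw 10.5 turn -0.0 shift cm [-0.04 -0.07  0.29] dist 0.3
```

Width 14.9 mm, so the post is held. Drawing it out.

Call:
arm_command(moves=[-0.3,0,0,0,-0.8,0,0,0,-0.8,0,0,0,-0.8,0,0,0,-0.8,0,0,0,-0.8,0,0,0,-0.7,0,0,0,-0.4,0,0,0,-0.2,0,0,0,-0.1,0,0,0,0,0,0,0])

```text
time: 3.8
ee_pos: [0.4655, -0.1445, 0.0607]
eef_rot: [0.996, 0.091, 0.0, 0.0]
ft_force: [1.5, -0.5, 5.7]
width: 0.0147
grip_force: 34.8
```

Call:
arm_command(moves=[-0.2,0,0,0,-0.2,0,0,0,-0.2,0,0,0,-0.1,0,0,0,0,0,0,0])

```text
time: 4.22
ee_pos: [0.4617, -0.1446, 0.0612]
eef_rot: [0.996, 0.092, 0.003, -0.0]
ft_force: [16.7, 2.7, -6.7]
width: 0.0151
grip_force: 35.1
```

```bash
python3 - <<'E'
from h import *
s=r.read_state();print(s["time"],s["ft_force"],s["torque"],s["width"],s["grip_force"])
d=s["ee_pos"][:2]-PRESS[:2];c,k=np.cos(PRESS[2]),np.sin(PRESS[2]);print(d@[c,k],d@[-k,c])
E
```

```text
4.2167 [16.66352445  2.74884788 -6.69800855] [ 0.61951952 -3.55097755 -0.05772708] 0.015113281875711412 35.08617435145425
-0.11664403534554621 -0.00014730748508033026
```

Call:
arm_command(moves=[0.2,0,0,0,0,0,0,0,0,0,0,0,0,0,0,0,0,0,-2,0,0,0,-4,0,0,0,-4,0,0,0,-4,0,0,0,-2,0], fingers=55)

```text
time: 4.97
ee_pos: [0.4614, -0.1455, 0.2251]
eef_rot: [0.996, 0.091, 0.002, 0.001]
ft_force: [0.6, 0.2, 0.4]
width: 0.0474
grip_force: 0.0
```

```bash
cat > m2.py <<'E'
from h import *
c=lambda x,y,x0,y0:((x+.5)/6-.5+x0,(y+.5)/6-.5+y0)
B=lambda x,y:c(x-360,y,220,185); C=lambda x,y:c(x-360,y-270,270,250)
Lt=[[-23,25,46],[-23,-25,46],[23,25,46],[23,-25,46],[44,0,27],[-67,0,50]]; ut=np.array([B(582,82),B(556,195),B(676,106),B(650,214),B(705,180),B(475,100)])
Ls=[[23,25,46],[23,-25,46],[-23,25,46],[-23,-25,46],[-89,0,27]]
us=np.array([C(567,325),C(672,360),C(512,374),C(612,412),C(478,522)])
f=lambda p:np.r_[(proj(W(p,Lt),"top")-ut).ravel(),(proj(W(p,Ls),"side")-us).ravel()]
Lz=np.array(Ls);Lz[:,1]*=1
s=least_squares(f,[.497,.172,-1.785],loss="soft_l1");print(s.x,np.degrees(s.x[2]));print(np.round(f(s.x).reshape(-1,2),1).tolist())
b=s.x;tgt=W(b,[[-23-55,0,150]])[0];print("grip",tgt)
# front/back pinch: tool y along pin axis -> tool x yaw = pin yaw+90
go(tgt,np.degrees(b[2])+90)
print(r.read_state()["time"])
E
python3 m2.py
```

```text
[ 0.50043703  0.17481166 -1.82969535] -104.83382161251657
[[-0.8, -0.9], [-2.0, -2.2], [-0.5, -0.3], [-1.6, -0.8], [0.3, -0.9], [-1.4, 0.3], [1.8, -1.4], [1.7, -1.3], [0.9, -0.9], [2.1, -0.8], [-0.1, -1.4]]
grip [0.52040631 0.25021211 0.15      ]
yaw 10.5 turn 25.3 shift cm [ -4.43 -39.77   7.51] dist 40.7
4.9667
```

```bash
python3 - <<'E'
from h import *
t=np.mean([r.camera("top").astype(float) for _ in range(6)],0).astype(np.uint8)[:,:,::-1]
cv2.imwrite("pics/t2.png",t)
f=lambda a,k:cv2.resize(a,None,fx=k,fy=k,interpolation=cv2.INTER_CUBIC)
o=f(t[190:230,228:284],14)
L=[[-23,25,46],[-23,-25,46],[23,-25,46],[23,25,46]]
for p,col in(((.4973,.172,-1.785),(0,0,255)),((.4982,.1722,-1.7306),(0,255,0))):
    for q in (L,[[-67,0,27],[44,0,27]]):
        k=(proj(W(p,q),"top")-[228,190]+.5)*14
        cv2.polylines(o,[k.astype(int)],len(q)==4,col,1)
cv2.imwrite("pics/crop2.png",o)
E
```

```text
(no output)
```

View pics/crop2.png

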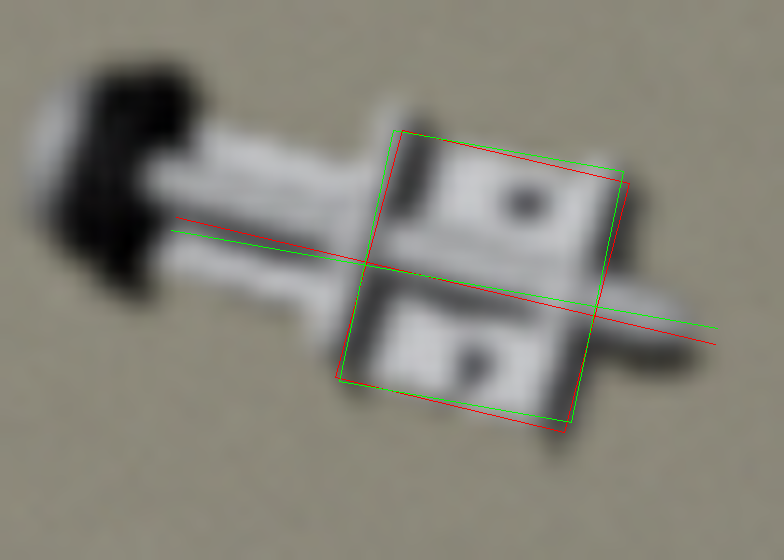

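```bash
cat > m3.py <<'E'
from h import *
D=lambda x,y:((x+.5)/14-.5+228,(y+.5)/14-.5+190)
L=[[44,0,27],[-23,25,46],[-23,-25,46],[23,25,46],[23,-25,46],[-67,0,32]]
uv=np.array([D(690,307),D(388,107),D(320,345),D(622,165),D(562,410),D(150,172)])
b=fit(L,uv,[.5,.172,-1.78]);print(np.degrees(b[2]))
tgt=W(b,[[-23-55,0,90]])[0];print("grip",tgt);go(tgt,np.degrees(b[2])+90)
for q in((125,290),(190,70)):
    w=ray(D(*q),"top",.027 if q[0]<150 else .05);d=w[:2]-b[:2];c,s=np.cos(b[2]),np.sin(b[2]);print("flange",d@[c,s],d@[-s,c])
E
python3 m3.py
```

```text
[ 0.5028  0.175  -1.7993] [[0.7, 0.9], [0.2, -0.5], [-0.0, 0.1], [-0.4, -0.6], [-1.1, -0.4], [0.5, 0.6]]
-103.09438917925031
grip [0.52045532 0.25101844 0.09      ]
yaw 10.5 turn 23.6 shift cm [ -3.06 -39.97  12.91] dist 42.1
flange -0.06851079103192374 -0.022224528593334493
flange -0.061764737911680544 0.020826869896929376
```

Call:
arm_command(moves=[0,0,0,5.9,0,0,0,5.9,0,0,0,5.9,0,0,0,5.9,-0.3,-4,0,0,-0.3,-4,0,0,-0.3,-4,0,0,-0.3,-4,0,0,-0.3,-4,0,0,-0.3,-4,0,0,-0.3,-4,0,0,-0.3,-4,0,0], fingers=47)

```text
time: 6.27
ee_pos: [0.5093, 0.1734, 0.2192]
eef_rot: [0.993, -0.115, -0.001, 0.0]
ft_force: [1.4, -0.5, 0.0]
width: 0.0407
grip_force: 0.0
```

Call:
arm_command(moves=[-0.3,-4,0,0,-0.3,-4,0,0,0,0,3,0,0,0,3,0,0,0,3,0,0,0,2,0,0,0,1,0,0,0,0,0])

```text
time: 6.93
ee_pos: [0.5204, 0.2501, 0.0973]
eef_rot: [0.993, -0.114, -0.002, 0.001]
ft_force: [-0.3, -0.1, -0.0]
width: 0.0409
grip_force: 0.0
```

```bash
python3 - <<'E'
from h import *
s=r.read_state();print(s["time"],s["ft_force"],s["width"])
b=[.5024,.175,-1.8005]
go(W(b,[[-77,0,36]])[0],-13.2)
i=r.camera("side")[:,:,::-1]
f=lambda a,k:cv2.resize(a,None,fx=k,fy=k,interpolation=cv2.INTER_CUBIC)
o=f(i[205:315,240:380],5.5)
M=R.from_quat(s["eef_rot"]).as_matrix();print(((proj(s["ee_pos"],"side"))-[240,205]+.5)*5.5)
cv2.imwrite("pics/g3.png",o)
E
```

```text
6.9333 [-0.28437227 -0.08600991 -0.03705699] 0.04093160159468635
yaw -13.1 turn 0.1 shift cm [-0.05  0.03  6.13] dist 6.1
[[287.83399813 313.91714216]]
```

View pics/g3.png

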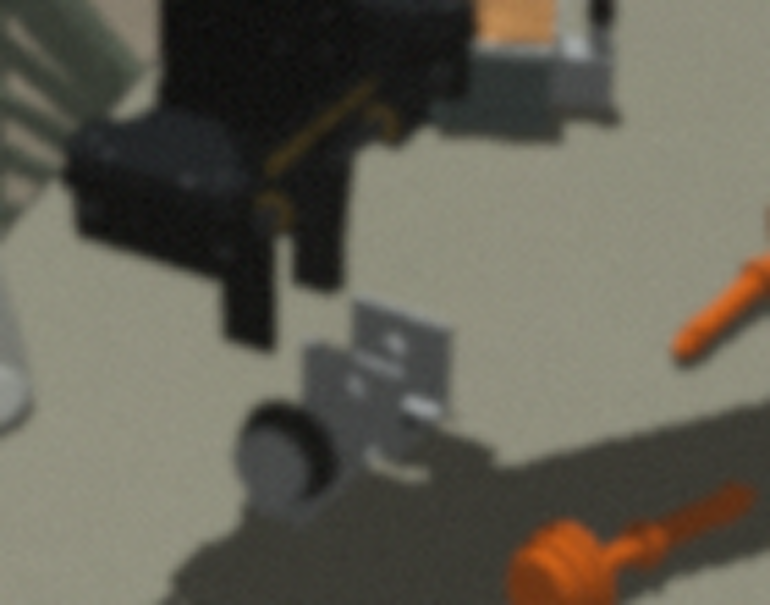

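The view shows the back fingertip at (248,348), the front at (315,288), and the button disc at about (274,466). I compare this with the projection.

```bash
python3 - <<'E'
from h import *
s=r.read_state();e=s["ee_pos"]
for b in([.5024,.175,-1.8005],):
  print("pred button face,flange front",((proj(W(b,[[-89,0,27],[-67,0,27]]),"side"))-[240,205]+.5)*5.5)
u=s["ee_pos"]*1; ax=np.array([np.cos(-1.8005),np.sin(-1.8005),0])
print("tcp axis pts at z27 +-11mm",((proj([[*e[:2],.027]-ax*.011,[*e[:2],.027]+ax*.011],"side"))-[240,205]+.5)*5.5)
E
```

```text
pred button face,flange front [[273.8193979  472.49120037]
 [301.71522193 444.80920686]]
tcp axis pts at z27 +-11mm [[270.87258334 471.73603845]
 [298.81094432 444.07985554]]
```

Call:
arm_command(moves=[0,0.2,1.5,0,0,0,1.5,0,0,0,1.2,0,0,0,1,0,0,0,0.6,0,0,0,0.3,0,0,0,0,0])

```text
time: 7.57
ee_pos: [0.5218, 0.2493, 0.0394]
eef_rot: [0.993, -0.114, -0.0, 0.0]
ft_force: [-1.6, -0.1, 0.3]
width: 0.0412
grip_force: 0.0
```

Call:
arm_command(moves=[0,0,0,0,0,0,0,0,0,0,0,0,0,0,0,0,0,0,0,0,0,0,0,0], fingers=0, squeeze=40)

```text
time: 8.07
ee_pos: [0.5221, 0.2497, 0.0401]
eef_rot: [0.993, -0.114, 0.0, -0.0]
ft_force: [-0.7, 3.0, 3.8]
width: 0.0155
grip_force: 40.0
```

The tool stands 4 mm high, so the pads overlap the button only a little. I reopen, go lower and regrip.

Call:
arm_command(moves=[0,0,0,0,0,0,0,0,0,0,0.4,0,0,0,0.3,0,0,0,0,0,0,0,0,0], fingers=40)

```text
time: 8.57
ee_pos: [0.5218, 0.2491, 0.0322]
eef_rot: [0.993, -0.114, -0.0, 0.0]
ft_force: [0.2, 2.0, 2.5]
width: 0.0343
grip_force: 1.1
```

Call:
arm_command(moves=[0,0,0,0,0,0,0,0,0,0,0,0,0,0,0,0,0,0,0,0,0,0,0,0], fingers=0, squeeze=40)

```text
time: 9.07
ee_pos: [0.5215, 0.2496, 0.0324]
eef_rot: [0.993, -0.114, -0.0, -0.0]
ft_force: [-1.6, 3.5, 1.5]
width: 0.0163
grip_force: 40.1
```

Call:
arm_command(moves=[0,-0.2,-0.1,0,0,-0.4,0,0,0,-0.5,0,0,0,-0.5,0,0,0,0,0,0])

```text
time: 9.48
ee_pos: [0.5254, 0.2662, 0.0335]
eef_rot: [0.994, -0.114, 0.0, -0.0]
ft_force: [-1.4, 0.8, -1.2]
width: 0.0162
grip_force: 40.1
```

```bash
python3 - <<'E'
from h import *
s=r.read_state();print(s["ft_force"],s["torque"],s["width"],s["grip_force"]);go([.5215,.2496,.0324],-13.2)
E
```

```text
[-1.41853156  0.75420081 -1.17190402] [ 0.42798705  0.20859538 -0.1261917 ] 0.016159342909855132 40.1047688354447
yaw -13.1 turn 0.1 shift cm [-0.    1.7   0.11] dist 1.7
```

It has moved 17 mm with almost no force, so the balls are sunk. Drawing on.

Call:
arm_command(moves=[0,-0.7,0,0,0,-0.8,0,0,0,-0.8,0,0,0,-0.8,0,0,0,-0.8,0,0,0,-0.8,0,0,0,-0.8,0,0,0,-0.8,0,0,0,-0.6,0,0,0,0,0,0])

```text
time: 10.32
ee_pos: [0.5412, 0.3337, 0.0338]
eef_rot: [0.994, -0.113, 0.0, -0.001]
ft_force: [0.9, 0.3, -1.5]
width: 0.0161
grip_force: 40.2
```

Call:
arm_command(moves=[0,0,-1,0,0,0,-2,0,0,0,-2,0,0,0,-1,0,0,0,0,0])

```text
time: 10.73
ee_pos: [0.5427, 0.3324, 0.0968]
eef_rot: [0.993, -0.115, 0.002, -0.001]
ft_force: [0.1, -0.3, -0.5]
width: 0.0169
grip_force: 40.2
```

```bash
python3 - <<'E'
from h import *
s=r.read_state();print(s["time"],s["ft_force"],s["torque"],s["width"],s["grip_force"],s["ee_pos"])
# pre-insert: pin x along press -y ; tool at -52.5 behind shoulder; nose 67 ahead of shoulder; press y: shoulder at Y -> tool at Y+52.5
yaw=np.degrees(PRESS[2])
for Y in(110,80,23): print(Y,W(PRESS,[[0,Y+52.5,37]])[0])
go(W(PRESS,[[0,162.5,100]])[0],yaw)
i=r.camera("side")[:,:,::-1];t=r.camera("top")[:,:,::-1]
f=lambda a,k:cv2.resize(a,None,fx=k,fy=k,interpolation=cv2.INTER_CUBIC)
cv2.imwrite("pics/g4.png",np.vstack([f(i[205:305,210:350],4),f(t[140:190,215:355],4)]))
E
```

```text
10.7333 [ 0.09826632 -0.29989283 -0.46081942] [ 0.111349   -0.04853338  0.02392077] 0.016857637509610595 40.22079882386606 [0.54273977 0.33235035 0.09677678]
110 [0.54668441 0.03665992 0.037     ]
80 [0.55217036 0.00716578 0.037     ]
23 [ 0.56259368 -0.04887308  0.037     ]
yaw -13.2 turn -23.7 shift cm [-5.02 29.14 -0.32] dist 29.6
```

View pics/g4.png

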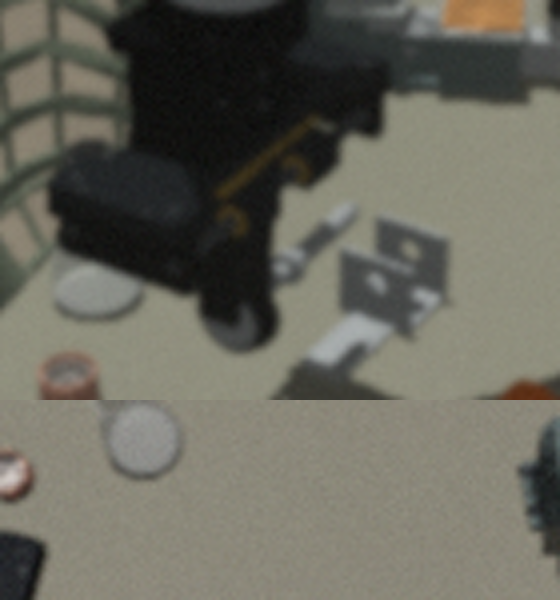

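```bash
cat >> h.py <<'E'
def pinpix(cam="side",off=0.):
    s=r.read_state();M=R.from_quat(s["eef_rot"]).as_matrix();c=s["ee_pos"]+[0,0,-.0057]
    return proj([c+M[:,1]*d for d in(-.0085,.0525,.1195)],cam)
E
python3 - <<'E'
from h import *
print(pinpix())
E
```

```text
[[267.34340062 286.57452465]
 [283.50208703 271.93149199]
 [299.33313955 257.58536178]]
```

Call:
arm_command(moves=[0,0,0,-6,0,0,0,-6,0,0,0,-6,0,0,0,-5.7,-0.6,3.6,0,0,-0.6,3.6,0,0,-0.6,3.6,0,0,-0.6,3.6,0,0,-0.7,3.6,0,0,-0.6,3.6,0,0,-0.6,3.5,0,0,-0.6,3,0,0])

```text
time: 11.83
ee_pos: [0.5435, 0.0435, 0.0922]
eef_rot: [0.996, 0.091, -0.001, 0.0]
ft_force: [1.0, -0.2, -2.0]
width: 0.0162
grip_force: 40.3
```

```bash
python3 - <<'E'
from h import *
s=r.read_state();print(s["time"],s["width"])
go(W(PRESS,[[0,162.5,100]])[0],np.degrees(PRESS[2]))
E
```

```text
11.8333 0.01618790862556843
yaw 10.5 turn -0.1 shift cm [ 0.19  0.73 -0.78] dist 1.1
```

Call:
arm_command(moves=[0.1,0.1,1.5,0,0,0,1.5,0,0,0,1.2,0,0,0,0.8,0,0,0,0.3,0,0,0,0,0,0,0,0,0])

```text
time: 12.42
ee_pos: [0.5458, 0.0464, 0.0407]
eef_rot: [0.996, 0.093, 0.0, -0.0]
ft_force: [0.5, 0.2, -1.6]
width: 0.016
grip_force: 40.3
```

```bash
cat >> h.py <<'E'
def ppose():
    s=r.read_state();d=s["ee_pos"][:2]-PRESS[:2];c,k=np.cos(PRESS[2]),np.sin(PRESS[2])
    print("t",s["time"],"tool in press mm",np.round(1e3*np.array([d@[c,k],d@[-k,c],s["ee_pos"][2]]),1),"F",np.round(s["ft_force"],1),"w",round(s["width"]*1e3,1))
E
python3 - <<'E'
from h import *
ppose();go(W(PRESS,[[0,162.5,34]])[0],np.degrees(PRESS[2]))
i=np.mean([r.camera("side").astype(float) for _ in range(4)],0).astype(np.uint8)[:,:,::-1]
o=cv2.resize(i[170:270,260:380],None,fx=6,fy=6,interpolation=cv2.INTER_CUBIC)
c=lambda p:((p-[260,170]+.5)*6).round(1).tolist()
print("hole outer, inner",c(proj(W(PRESS,[[0,23,28],[0,23,35],[-85,23,46],[-85,23,10]]),"side")),"pin",c(pinpix()))
cv2.imwrite("pics/g5.png",o)
E
```

```text
t 12.4167 tool in press mm [  0.9 172.2  40.7] F [ 0.5  0.2 -1.6] w 16.0
yaw 10.6 turn 0.1 shift cm [-0.09  0.97  0.67] dist 1.2
hole outer, inner [[317.4, 290.9], [317.7, 278.6], [485.6, 269.4], [482.2, 332.4]] pin [[281.8, 432.8], [295.6, 368.2], [309.5, 303.8]]
```

View pics/g5.png

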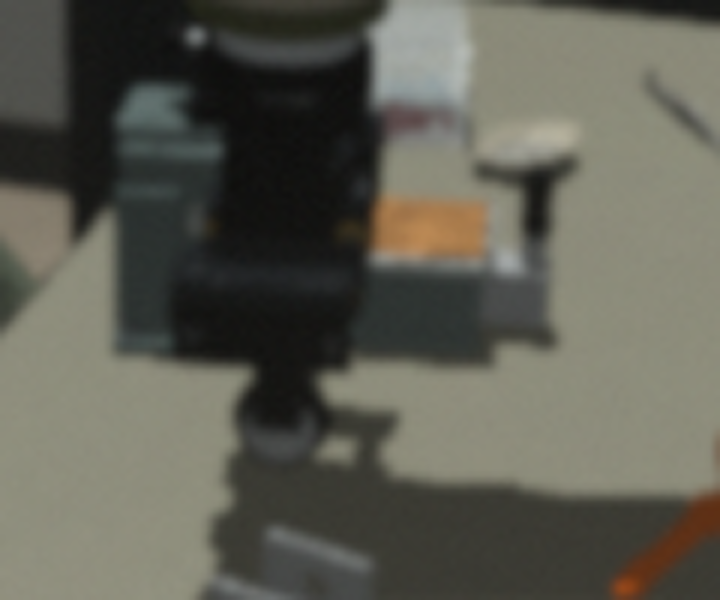

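Call:
arm_command(moves=[-0.1,0.5,0.4,0,0,0.5,0.3,0,0,0.5,0,0,0,0.5,0,0,0,0.5,0,0,0,0,0,0])

```text
time: 13.12
ee_pos: [0.5496, 0.0194, 0.0336]
eef_rot: [0.996, 0.091, 0.0, 0.0]
ft_force: [-0.3, -0.2, -1.8]
width: 0.0162
grip_force: 40.3
```

```bash
python3 -c "
from h import *
ppose()"
```

```text
t 13.1167 tool in press mm [ -0.3 145.   33.6] F [-0.3 -0.2 -1.8] w 16.2
```

Call:
arm_command(moves=[0,0.3,0,0,0,0.3,0,0,0,0.2,0,0,0,0,0,0,0,0,0,0])

```text
time: 13.53
ee_pos: [0.5508, 0.0133, 0.0336]
eef_rot: [0.996, 0.092, 0.0, 0.0]
ft_force: [-0.1, 0.5, -1.9]
width: 0.0161
grip_force: 40.3
```

```bash
python3 -c "
from h import *
ppose()"
```

```text
t 13.5333 tool in press mm [ -0.3 138.8  33.6] F [-0.1  0.5 -1.9] w 16.1
```

Call:
arm_command(moves=[0,0.2,0,0,0,0.2,0,0,0,0.2,0,0,0,0,0,0,0,0,0,0])

```text
time: 13.95
ee_pos: [0.5519, 0.0071, 0.0335]
eef_rot: [0.996, 0.092, 0.0, 0.0]
ft_force: [0.2, 0.3, -2.2]
width: 0.0163
grip_force: 40.3
```

```bash
python3 -c "
from h import *
ppose()"
```

```text
t 13.95 tool in press mm [ -0.2 132.5  33.5] F [ 0.2  0.3 -2.2] w 16.3
```

Call:
arm_command(moves=[0,0.1,0,0,0,0.1,0,0,0,0,0,0])

```text
time: 14.2
ee_pos: [0.5523, 0.0053, 0.0335]
eef_rot: [0.996, 0.092, 0.0, 0.0]
ft_force: [0.1, -0.8, -2.4]
width: 0.0166
grip_force: 40.3
```

Call:
arm_command(moves=[0,0.1,0,0,0,0.1,0,0,0,0,0,0])

```text
time: 14.45
ee_pos: [0.5527, 0.0032, 0.0335]
eef_rot: [0.996, 0.092, 0.0, 0.0]
ft_force: [0.4, 0.1, -2.4]
width: 0.016
grip_force: 40.3
```

```bash
python3 -c "
from h import *
ppose();print(r.read_state()['torque'])"
```

```text
t 14.45 tool in press mm [ -0.2 128.5  33.5] F [ 0.4  0.1 -2.4] w 16.0
[ 0.11132326 -0.06097234  0.06063267]
```

No contact yet; on in small steps, watching the force.

Call:
arm_command(moves=[0,0.15,0,0,0,0.15,0,0,0,0,0,0])

```text
time: 14.7
ee_pos: [0.5533, 0.0, 0.0336]
eef_rot: [0.996, 0.092, 0.0, 0.0]
ft_force: [0.5, -0.7, -3.1]
width: 0.0163
grip_force: 40.3
```

Call:
arm_command(moves=[0,0.15,0,0,0,0.15,0,0,0,0,0,0])

```text
time: 14.95
ee_pos: [0.5538, -0.0029, 0.0335]
eef_rot: [0.996, 0.092, 0.0, 0.0]
ft_force: [0.5, 0.6, -2.2]
width: 0.0162
grip_force: 40.3
```

Call:
arm_command(moves=[0,0.15,0,0,0,0.15,0,0,0,0,0,0])

```text
time: 15.2
ee_pos: [0.5543, -0.0058, 0.0335]
eef_rot: [0.996, 0.092, 0.0, 0.0]
ft_force: [0.5, -0.4, -2.7]
width: 0.016
grip_force: 40.3
```

Call:
arm_command(moves=[0,0.15,0,0,0,0.15,0,0,0,0,0,0])

```text
time: 15.45
ee_pos: [0.5549, -0.0088, 0.0335]
eef_rot: [0.996, 0.092, -0.0, 0.0]
ft_force: [0.5, -0.1, -2.4]
width: 0.0162
grip_force: 40.3
```

```bash
python3 -c "
from h import *
ppose();print(r.read_state()['torque'])"
```

```text
t 15.45 tool in press mm [ -0.3 116.4  33.5] F [ 0.5 -0.1 -2.4] w 16.2
[ 0.03559826 -0.07540002  0.05135168]
```

Call:
arm_command(moves=[0,0.15,0,0,0,0.15,0,0,0,0.15,0,0,0,0,0,0])

```text
time: 15.78
ee_pos: [0.5551, -0.0106, 0.0336]
eef_rot: [0.996, 0.093, -0.0, -0.001]
ft_force: [-3.5, 8.1, 1.7]
width: 0.016
grip_force: 40.3
```

Call:
arm_command(moves=[0,0.15,0,0,0,0.15,0,0,0,0.15,0,0,0,0,0,0])

```text
time: 16.12
ee_pos: [0.5549, -0.0105, 0.0338]
eef_rot: [0.995, 0.095, -0.001, -0.003]
ft_force: [-11.6, 21.4, 6.5]
width: 0.0164
grip_force: 40.3
```

```bash
python3 -c "
from h import *
ppose();print(r.read_state()['torque'])"
```

```text
t 16.1167 tool in press mm [ -0.5 114.6  33.8] F [-11.6  21.4   6.5] w 16.4
[2.69673753 1.39346385 0.02882321]
```

Contact came at tool y = 114.6 mm, with the force towards -x/+y: the gripper body is against the C-frame. The balls are now inside the slide's bore, where they cannot come out. I back off, release, turn the gripper a quarter turn and push the button face from behind for the rest.

Call:
arm_command(moves=[0,-0.4,0,0,0,-0.4,0,0,0,0,0,0,0,0,0,0])

```text
time: 16.45
ee_pos: [0.5551, -0.0097, 0.0336]
eef_rot: [0.996, 0.092, 0.0, 0.0]
ft_force: [0.8, -0.0, -2.8]
width: 0.0162
grip_force: 40.3
```

```bash
python3 -c "
from h import *
ppose();print(r.read_state()['torque'])"
```

```text
t 16.45 tool in press mm [ -0.2 115.4  33.6] F [ 0.8 -0.  -2.8] w 16.2
[ 0.16713996 -0.05671084  0.06241498]
```

Call:
arm_command(moves=[0,0,0,0,0,0,0,0,0,0,0,0,0,0,0,0,0,0,-1,0,0,0,-2,0,0,0,-3,0,0,0,-3,0,0,0,0,0], fingers=40)

```text
time: 17.2
ee_pos: [0.5583, -0.009, 0.1304]
eef_rot: [0.996, 0.092, 0.005, 0.001]
ft_force: [0.8, -0.3, 1.1]
width: 0.0347
grip_force: 0.0
```

```bash
python3 -c "
from h import *
ppose();print(r.read_state()['joint_positions'])
i=r.camera('side')[:,:,::-1];t=r.camera('top')[:,:,::-1]
cv2.imwrite('pics/s6.png',i);cv2.imwrite('pics/t6.png',t)
"
```

```text
t 17.2 tool in press mm [  3.1 115.4 130.4] F [ 0.8 -0.3  1.1] w 34.7
[ 0.28186705  0.27943505 -0.40375888  1.74626114  0.12153277  1.13101871
 -1.54502236]
```

Call:
arm_command(moves=[0,-3.2,0,0,0,0,0,-7,0,0,0,-7,0,0,0,-7,0,0,0,-7,0,0,0,-7,0,0,0,-7,0,0,0,-7,0,0,0,-7,0,0,0,-7,0,0,0,-7,0,0,0,-7], fingers=0)

```text
time: 18.3
ee_pos: [0.5484, 0.0221, 0.1226]
eef_rot: [0.72, 0.694, -0.001, -0.001]
ft_force: [-0.3, -0.3, -0.1]
width: 0.0006
grip_force: 0.0
```

Call:
arm_command(moves=[0,0,0,-7,0,0,0,-6,0,0,0,0])

```text
time: 18.55
ee_pos: [0.5484, 0.0219, 0.1226]
eef_rot: [0.637, 0.771, -0.001, -0.001]
ft_force: [0.6, -0.4, -0.4]
width: 0.0
grip_force: 0.0
```

```bash
python3 -c "
from h import *
ppose();go(W(PRESS,[[0,147,20]])[0],100.5)
print(r.read_state()['joint_positions'][6])
t=r.camera('top')[:,:,::-1];s=r.camera('side')[:,:,::-1]
f=lambda a,k:cv2.resize(a,None,fx=k,fy=k,interpolation=cv2.INTER_CUBIC)
cv2.imwrite('pics/g7.png',np.hstack([f(t[120:240,270:400],3),f(s[170:290,250:380],3)]))
c=lambda p:((p-[250,170]+.5)*3)
print(c(proj(W(PRESS,[[0,124,28],[0,107,28],[0,23,28]]),'side'))+[390,0])
"
```

```text
t 18.55 tool in press mm [ -1.  147.7 122.6] F [ 0.6 -0.4 -0.4] w 0.0
yaw 100.8 turn 0.3 shift cm [-0.07  0.1  10.26] dist 10.3
-0.0874607756512243
[[568.50095427 193.45702671]
 [570.32828826 184.86116407]
 [578.70550818 145.45433859]]
```

View pics/g7.png

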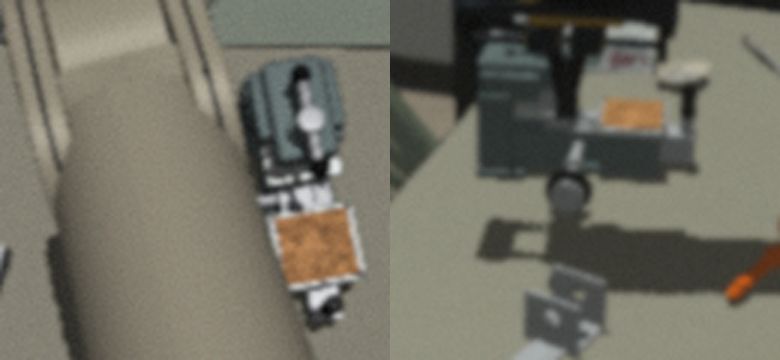

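The pin stays in the bore with its button at (569,193) as predicted, the platen is fully out, and the gripper is turned behind it. I lower it and push.

Call:
arm_command(moves=[0,0.1,3,0,0,0,3,0,0,0,2,0,0,0,1.5,0,0,0,0.7,0,0,0,0,0,-0.5,0,0,0,-0.3,0,0,0,-0.2,0,0,0,0,0,0,0])

```text
time: 19.48
ee_pos: [0.5527, 0.012, 0.0225]
eef_rot: [0.639, 0.769, 0.0, 0.001]
ft_force: [-0.8, 0.3, 0.5]
width: 0.0005
grip_force: 0.1
```

```bash
python3 -c "
from h import *
ppose()"
```

```text
t 19.4833 tool in press mm [  1.4 137.1  22.5] F [-0.8  0.3  0.5] w 0.5
```

Call:
arm_command(moves=[-0.2,-0.1,0,0,-0.2,0,0,0,-0.2,0,0,0,-0.2,0,0,0,-0.2,0,0,0,0,0,0,0])

```text
time: 19.98
ee_pos: [0.553, 0.0022, 0.0217]
eef_rot: [0.639, 0.769, 0.0, 0.0]
ft_force: [0.1, 3.8, 2.3]
width: 0.0004
grip_force: 1.6
```

```bash
python3 -c "
from h import *
ppose()"
```

```text
t 19.9833 tool in press mm [-1.000e-01  1.274e+02  2.170e+01] F [0.1 3.8 2.3] w 0.4
```

Call:
arm_command(moves=[-0.3,0,0,0,-0.3,0,0,0,-0.3,0,0,0,-0.3,0,0,0,0,0,0,0])

```text
time: 20.4
ee_pos: [0.555, -0.0095, 0.0214]
eef_rot: [0.639, 0.769, 0.0, -0.0]
ft_force: [0.4, 5.8, 2.1]
width: 0.0003
grip_force: 2.5
```

Call:
arm_command(moves=[-0.3,0,0,0,-0.3,0,0,0,-0.3,0,0,0,-0.3,0,0,0,0,0,0,0])

```text
time: 20.82
ee_pos: [0.5574, -0.0204, 0.0216]
eef_rot: [0.639, 0.769, 0.001, -0.0]
ft_force: [-0.1, 7.5, 3.0]
width: 0.0003
grip_force: 3.7
```

```bash
python3 -c "
from h import *
ppose()"
```

```text
t 20.8167 tool in press mm [1.000e-01 1.045e+02 2.160e+01] F [-0.1  7.5  3. ] w 0.3
```

Call:
arm_command(moves=[-0.3,0,0,0,-0.2,0,0,0,-0.2,0,0,0,-0.2,0,0,0,0,0,0,0])

```text
time: 21.23
ee_pos: [0.5592, -0.0281, 0.0219]
eef_rot: [0.638, 0.77, 0.001, -0.0]
ft_force: [-0.9, 9.5, 5.0]
width: 0.0002
grip_force: 5.1
```

Call:
arm_command(moves=[-0.2,0,0,0,-0.2,0,0,0,-0.2,0,0,0,0,0,0,0])

```text
time: 21.57
ee_pos: [0.5596, -0.0289, 0.0218]
eef_rot: [0.637, 0.771, 0.003, -0.003]
ft_force: [-4.5, 25.1, 6.1]
width: 0.0007
grip_force: 12.5
```

```bash
python3 -c "
from h import *
ppose()"
```

```text
t 21.5667 tool in press mm [ 0.7 95.7 21.8] F [-4.5 25.1  6.1] w 0.7
```

Call:
arm_command(moves=[-0.2,0,0,0,0,0,0,0,0,0,0,0])

```text
time: 21.82
ee_pos: [0.5597, -0.029, 0.0218]
eef_rot: [0.636, 0.771, 0.003, -0.003]
ft_force: [-5.8, 29.3, 8.1]
width: 0.0007
grip_force: 15.1
```

Call:
arm_command(moves=[0.4,0,0,0,0.2,0,0,0,0,0,0,0,0,0,0,0])

```text
time: 22.15
ee_pos: [0.5594, -0.0286, 0.0219]
eef_rot: [0.638, 0.77, 0.001, -0.001]
ft_force: [-1.3, 14.5, 6.2]
width: 0.0007
grip_force: 7.1
```

```bash
python3 -c "
from h import *
ppose()"
```

```text
t 22.15 tool in press mm [ 0.6 96.  21.9] F [-1.3 14.5  6.2] w 0.7
```

Call:
arm_command(moves=[0.2,0,0,0,0,0,0,0])

```text
time: 22.32
ee_pos: [0.5592, -0.0282, 0.0219]
eef_rot: [0.638, 0.77, 0.001, -0.0]
ft_force: [0.1, 7.5, 5.0]
width: 0.0005
grip_force: 4.1
```

```bash
python3 -c "
from h import *
ppose()"
```

```text
t 22.3167 tool in press mm [ 0.5 96.5 21.9] F [0.1 7.5 5. ] w 0.5
```

Rigid stop confirmed, with the force at 7.5 N at y = 96.5. I back off slowly to see whether the button follows the finger out.

Call:
arm_command(moves=[0.1,0,0,0,0.1,0,0,0,0,0,0,0])

```text
time: 22.57
ee_pos: [0.5589, -0.027, 0.0219]
eef_rot: [0.639, 0.77, 0.001, 0.0]
ft_force: [1.7, 6.1, 3.8]
width: 0.0004
grip_force: 3.4
```

Call:
arm_command(moves=[0.1,0,0,0,0.1,0,0,0,0,0,0,0])

```text
time: 22.82
ee_pos: [0.5585, -0.0255, 0.0218]
eef_rot: [0.639, 0.769, 0.0, 0.0]
ft_force: [0.9, 5.6, 3.7]
width: 0.0003
grip_force: 2.7
```

Call:
arm_command(moves=[0.1,0,0,0,0.1,0,0,0,0,0,0,0])

```text
time: 23.07
ee_pos: [0.5579, -0.0241, 0.0216]
eef_rot: [0.639, 0.769, 0.0, 0.0]
ft_force: [0.6, 4.6, 2.5]
width: 0.0007
grip_force: 1.9
```

```bash
python3 -c "
from h import *
ppose()"
```

```text
t 23.0667 tool in press mm [-1.000e-01  1.007e+02  2.160e+01] F [0.6 4.6 2.5] w 0.7
```

The spring force falls smoothly from 7.5 to 4.6 N over about 4 mm, so the button is springing out and the balls are free behind the far rail. Backing away.

Call:
arm_command(moves=[0.1,0,0,0,0.1,0,0,0,0,0,0,0])

```text
time: 23.32
ee_pos: [0.5569, -0.0231, 0.0212]
eef_rot: [0.639, 0.769, -0.001, -0.0]
ft_force: [-1.3, -0.1, 0.3]
width: 0.0005
grip_force: 0.0
```

Call:
arm_command(moves=[1,0,0,0,2,0,0,0,2,0,0,0,0,0,-2,0,0,0,-4,0,0,0,-4,0,0,0,-4,0,0,0,-2,0,0,0,0,0,0,0,0,0])

```text
time: 24.15
ee_pos: [0.5485, 0.0272, 0.1824]
eef_rot: [0.639, 0.769, 0.0, 0.001]
ft_force: [-0.3, -0.4, -0.3]
width: -0.0001
grip_force: 0.0
```

```bash
python3 - <<'E'
from h import *
ppose()
s=np.mean([r.camera("side").astype(float) for _ in range(4)],0)
# button disc: dark flange blob near predicted place
for Y in(89,84,67):print(Y,proj(W(PRESS,[[0,Y,28]]),"side"))
x=s[215:250,300:335].mean(2);m=(x<65).astype(np.uint8)
n,l,st,c=cv2.connectedComponentsWithStats(m);print([(st[i].tolist(),(c[i]+[300,215]).round(1).tolist()) for i in range(1,n) if st[i,4]>6])
cv2.imwrite("pics/s8.png",s[:,:,::-1].astype(np.uint8))
np.set_printoptions(linewidth=250);print(s[190:240:2,300:336:2].mean(2).astype(int))
E
```

```text
t 24.15 tool in press mm [1.000e-01 1.528e+02 1.824e+02] F [-0.3 -0.4 -0.3] w -0.1
89 [[310.23743407 228.16622546]]
84 [[310.40888061 227.35973308]]
67 [[310.98233295 224.66218703]]
[([0, 0, 35, 15, 395], [318.2, 221.4]), ([7, 19, 8, 3, 15], [310.8, 235.1]), ([5, 32, 23, 3, 47], [314.5, 248.4])]
[[ 89  82  81  71  56  61  77  96  94  87 111 118  91  83  83  88 110 106]
 [ 74  76  75  73  66  97 109 108 107 108 122 121 104 106 114 117 128 126]
 [ 55  50  49  50  59 106 118 121 118 121 124 123 122 127 129 130 131 133]
 [ 52  49  48  48  72 125 135 134 136 135 134 135 136 135 134 135 134 134]
 [ 48  50  49  57 102 144 142 135 135 136 135 137 136 137 135 136 135 135]
 [ 58  64  62  73 110 156 157 135 136 136 135 136 136 136 135 135 134 135]
 [ 64  72  70  73  79 132 144 136 136 136 134 130 136 134 133 132 133 133]
 [ 70  73  73  73  75 113 129 135 137 138 145 131 126 122 120 122 125 125]
 [ 76  82  87  91  99 126 116 129 142 146 144 129 122 120 121 127 126 123]
 [ 80  92 103 110 111 109  87 121 147 151 140 125 119 123 132 135 132 129]
 [ 57  69  75  75  75  73  95 125 122 122 133 122 121
[... 372 characters left out ...]
 50  50  50  50  49  52]
 [ 50  49  39  30  34  41  36  31  36  48  51  49  50  51  51  50  49  52]
 [ 49  47  33  57 100 116 104  60  33  56  54  49  50  51  49  51  50  50]
 [ 51  47  46  92 101 105 108  93  44  48  54  51  51  50  51  49  51  49]
 [ 75  82  71  76  74  75  76  76  55  69  66  55  58  57  55  54  53  52]
 [128 127  98  74  73  74  73  72  72 113 109 106 105 105 102  91  81  75]
 [136 134 116  83  73  74  74  79 112 132 134 135 135 135 134 133 130 128]
 [137 132 101  65  63  66  66  68  97 114 133 137 136 136 136 135 138 136]
 [136 135 120  84  70  68  60  61  87 125 136 136 136 137 137 136 137 136]
 [136 135 133 129 122 114 105 106 120 135 136 135 135 135 135 134 136 135]]
```

The button face measures about (310,228) px, against a predicted (310.2,228.2) for a pin fully home with its button out. Handing in.

```bash
python3 -c "
from bench import r
print(r.close_job())"
```

```text
the job is handed in; nothing more can be done
None
```

I drew the slide out to its stop and locked it with the ball-lock pin fully home and its button sprung out, then handed the job in at about 24 s; the gripper couldn't keep its pinch on the button past the C-frame, so I let go partway with the balls inside the bore and pushed the button face the rest of the way.

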